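# Latch the sprung length stop and push the moulding up to it

## Task

On the sawing board, push the wooden stop slide in along the trough against its spring, well past its brass stop pin, and let go so that it springs back and catches on the pin at mid position. Then push the piece of moulding along the trough until its end is up against the latched stop, and take the hand away. Only push with the fingertips: do not pick anything up, and leave the other things on and around the board where they are.

Things in the scene. Friction and masses are not known exactly. Their poses are not given: they have to be found in the camera images.
- board: plywood sawing board, fixed, 190 (x) by 470 (y), 18 thick; origin at the centre of its underside, on the bench; y axis along the trough, x axis away from the robot; yawed up to 0.3 rad. The trough floor is the board's top, its centre line at board x = +30. A spring tube, 23 high above the board's top, lies at board x = -70, y 161 to 233
- trough (a point): point on the trough's centre line and floor, at board x = 30, y = -70. The trough lies between a fence (18 high above the board's top, board x 52 to 70, y -210 to 190) and a low lip on the robot's side (8 high, board x 1 to 8, y -180 to 40)
- stop_slide (a joint): travel of the stop slide in m: 0 at rest, grows as it is pushed along board -y (towards the moulding), to 0.075 at the end. Spring back to 0: 3 N at rest, 8.3 N at full travel, plus drag of 20 N per m/s. Pushed past 0.047 the pin has risen behind its nose; let go, it then returns only to 0.045 and stays latched; let go sooner, it returns to 0. Push it to 0.055 or more
- stop_rear (a point): mid-width of the stop slide's rear (+y) face, where it is pushed, 36 above the board's top; moves with it. The slide is a plain wooden block in the trough, 42 (board x) by 28 (board y), top 51 above the board's top, with a steel plate on the robot's side (out to board x = -76, 19 high). Behind it the trough is free for 70
- stop_face (a point): centre of the slide's front face (the -y face, which the moulding is to meet), 21 above the board's top; moves with the slide; axes as the board's
- stop_pin (a joint): brass stop pin, 10 diameter, round top 14 above the board's top when up, at board x = -45, y = 118; value in m, 0 up, grows as it is pressed down (11 mm when the nose is over it); sprung upward (1.5 to 2.7 N), the nose presses it down by itself
- moulding_centre (a point): centre of the piece of dark furniture moulding, 120 long (board y), 40 wide (board x) at the foot and 31 at the top, 42 high, 80 to 170 g, lying in the trough; this point is 21 above its underside; y axis along its length
- moulding_end (a point): centre of the moulding's +y end face, which must meet stop_face; at the start 20 to 65 short of the slide's full travel
- offcut: bystander: wooden block 30 x 45 x 20, lying on the near part of the board; origin at its underside
- knife: bystander: marking knife, 135 long, 10 high, lying on the near part of the board; origin at its underside
- saw: bystander: back saw lying flat on the bench off the board's +y end, lying across, about 400 long, 100 wide, 25 high; origin at its underside
- glue: bystander: small glue bottle, 56 diameter, 95 high, standing beyond the fence; origin at its underside
- wax_tin: bystander: round tin, 72 diameter, 45 high, standing beyond the fence; origin at its underside
- tape: bystander: tape measure, 65 x 62 x 34, standing beyond the fence; origin at its underside
- mallet: bystander: wooden mallet, 205 long, 60 high, lying off the board's -y end, its head nearer the board; origin at its underside
- moulding: the same piece of moulding; origin at the centre of its underside
Mind the look-alikes: they are no part of the job. Of the things shaped like the moulding, the dark wooden one is meant.

How it is judged:
By the outcome, as a careful person would: the job done as asked, in the order asked, and still so for the second after the job is handed in, with the robot touching nothing.
It also fails if it takes over 54 s, if anything falls off the work surface, if the arm or the gripper's body presses on something with over 40 N, if the wrist force passes 120 N, or if a joint passes its speed limit or range.

## Robot

A 6-joint arm with a two-finger parallel gripper is mounted at the origin on the work surface. World frame = base frame: x ahead of the robot, y to its left, z up, the work surface at z = 0. Lengths are in m, angles in rad, forces in N, time in s.
With the tool pointing down it reaches from about 0.35 to 0.85 m from the base axis. Payload 8.1 kg.
Tool frame: the origin (TCP) lies on the centre line of the jaws, within the pads' length; the fingertips stand 11 mm ahead of it and the grasp point (between the pads) lies 8 mm behind it (bot.tip_reach is the distance from the TCP to the fingertips, in m); z points along the fingers, y is the line along which they close (so a half turn about z gives the same grasp; the last joint's range is limited). The gripper opens to 93 mm and grips with 3 to 60 N. Pads are 15 mm wide; open, the fingers measure 128 mm over their backs; the gripper's body (75 mm by 188 mm) begins 65 mm behind the grasp point.
Start: joints at [-1.288, 0.13, 1.488, -0, 1.523, -0.085], TCP at [0.216, -0.56, 0.23] pointing down, gripper open.
Joint ranges: [-2.96, 2.96], [-0.89, 2.26], [0.02, 2.5], [-1.34, 4.48], [0, 2.73], [-2.66, 2.66]. Speed limits (rad/s): [2.39, 2.39, 2.79, 3.14, 3.14, 3.14].

## Interface

Orientations are given as [roll, pitch, yaw] about the fixed x, y, z axes, in that order (R = Rz(yaw) Ry(pitch) Rx(roll)).
In Python, from station import bot, snapshot, sign_off gives the robot as it stands.
- The arm moves only by the tool play_rows, never from a script. Its arguments are lists of equal length, an entry for each row: "delta_pos": the shift along the tool's x, y, z in m, a list of three; "rotation": the turn, a rotation vector about the tool's x, y, z in degrees, a list of three. A call has 1 to 20 rows; each row shifts and turns the commanded pose from where the row before left it, along the tool's axes as they then stand; what a row does not reach is not made up. A row lasts 1/8 s, in which the tool goes at most 62.5 mm and 10.7 degrees, less where a joint would pass 70% of its speed; a pose out of reach is approached as far as the arm can. A call with a gripper value outside its range is refused whole. "claw" is the opening in per cent of the stroke, from 0 (shut) to 100 (fully open), set as the call begins (left out, the last holds). The fingers move at their own pace and stop on an object; the grip force is fixed at half the most. Time passes only in rows, so rows that do not move let the fingers close. It gives the time, the measured TCP pose, the force, the opening and the grip force at its end, in the units of the state.
- bot.get_state(): the state, without advancing time (a new reading comes with each control period).
- snapshot(name): name is "scene" or "top" or "wrist"; returns a dict with "pixels" (384x512x3 uint8, blue, green, red), "fx", "fy", "cx", "cy" (pixels), "R" (3x3) and "t" (3): a world point X has camera coordinates R X + t. Camera axes: x right, y down, z forward; pixel columns grow to the right and rows downward; lengths in m; the calibration is good to about 2 mm. The wrist camera is an equidistant fisheye: a pixel r from the principal point sees the ray r / f radians off the axis. A picture is of the moment at which its call begins. There is no depth.
- sign_off(): hands the job in; it is judged then, once.
The state is a dict: "t": time; "q": joint angles; "qd": joint speeds; "tau": joint torques, N m; "position": TCP position; "eef_rot": TCP orientation; "force": force on the tool from outside, world axes, zero at the start; "moment": the same for the moment, N m; "gripper_width": opening from 0.0 (shut) to 1.0 (fully open); "grasp_force": force on a finger pad.
Only numpy, scipy, OpenCV 4.12 (cv2) and the standard library are available. Lean on these libraries where they do the work, as an engineer would, in place of code of your own. Each camera call takes 0.05 s, during which the arm holds its last target. There are 200 camera calls.

## Working session

There is one attempt and no reset: what is moved stays moved. The work goes in short steps, Python scripts to look and compute and a tool call to move; the robot and the scene stay as the last step left them, time stands still between calls to the robot, and variables do not carry over. Pictures are saved under pics/ and viewed, at most 10 in all, crops included, and the job is handed in when it is done.

Besides the shell and the picture viewer there is one more tool, called after ">>>" as name(argument=value, ...) on one line, values as JSON. play_rows: Moves the arm, as the interface text tells. Its arguments: {"type":"object","properties":{"delta_pos":{"type":"array","items":{"type":"array","items":{"type":"number"}}},"rotation":{"type":"array","items":{"type":"array","items":{"type":"number"}}},"claw":{"type":"number"}},"required":["delta_pos","rotation"]}

```bash
mkdir -p pics; cat > h.py <<'E'
import numpy as np, cv2
from station import bot, snapshot, sign_off
def ray(s,u,v):
    d=np.array([(u-s['cx'])/s['fx'],(v-s['cy'])/s['fy'],1.0]); R=np.array(s['R']);t=np.array(s['t'])
    return -R.T@t, R.T@d
def onz(s,u,v,z):
    c,d=ray(s,u,v); return c+d*(z-c[2])/d[2]
def proj(s,X):
    c=np.array(s['R'])@np.array(X)+np.array(s['t']); return np.array([c[0]/c[2]*s['fx']+s['cx'],c[1]/c[2]*s['fy']+s['cy']])
E
python3 - <<'E'
from h import *
import pickle
for n in("top","scene"):
    s=snapshot(n); cv2.imwrite(f"pics/{n}0.png",cv2.resize(np.array(s['pixels']),(768,576),interpolation=cv2.INTER_CUBIC)); pickle.dump(s,open(n+'.pkl','wb'))
    c,d=ray(s,256,192); print(n,s['fx'],c,d)
print(bot.get_state())
E
```

```text
top 464.8606056626957 [ 0.45173336 -0.01540393  1.14362795] [ 0.04162411 -0.0073905  -0.99918243]
scene 386.9604819909896 [ 1.09942613 -0.0941447   0.92580957] [-0.57722544  0.04713886 -0.81535016]
{'t': 0.1, 'q': array([-1.28839455e+00,  1.31087673e-01,  1.48914302e+00, -1.78942008e-05,
        1.52302036e+00, -8.53872126e-02]), 'qd': array([-0.00178082, -0.00260424, -0.00188155,  0.00105293,  0.00132376,
        0.00087256]), 'tau': array([ 9.64026476e-04, -5.61340463e+01, -4.93097699e+01,  7.70353130e-02,
        2.91773910e-02, -4.92283027e-05]), 'position': array([ 0.21561619, -0.55939216,  0.22870615]), 'eef_rot': array([-3.13993877e+00, -1.23627315e-04,  3.67789758e-01]), 'force': array([0.53594576, 0.10943766, 0.91447619]), 'moment': array([-0.02478194,  0.00044074,  0.06017364]), 'grasp_force': 0.0, 'gripper_width': 1.0006058416164765}
```

View pics/top0.png

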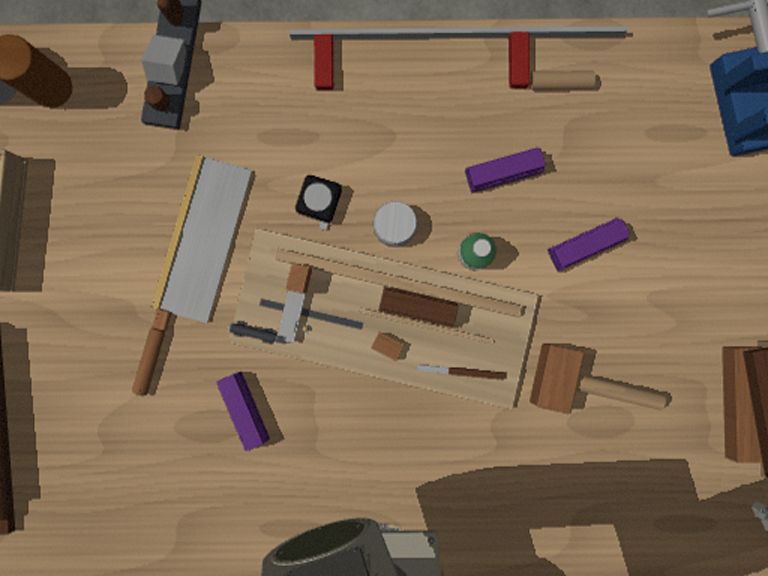

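View pics/scene0.png

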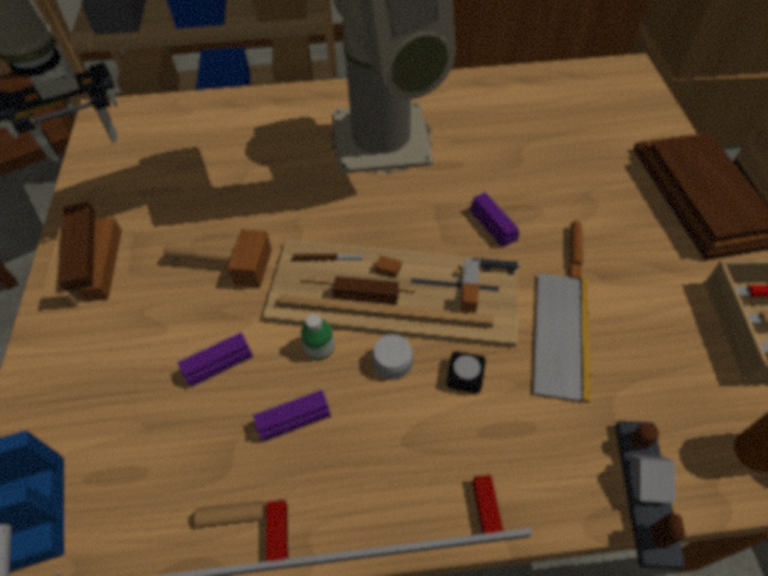

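The top view shows the board with corners near (256,230), (540,293), (515,408) and (231,345). The stop slide is at about (299,277), the dark moulding at (418,306), and the gripper is clear of the board. Next I'll fit the board and measure the slide and moulding.

```bash
cat > m.py <<'E'
from h import *
def board(s, cor=((256,230),(540,293),(515,408),(231,345))):
    g=cv2.cvtColor(np.array(s['pixels']),cv2.COLOR_BGR2GRAY)
    c=(np.array(cor,np.float32)/1.5).reshape(-1,1,2)
    c=cv2.cornerSubPix(g,c.copy(),(4,4),(-1,-1),(3,50,.01)).reshape(-1,2)
    W=np.array([onz(s,*p,.018)[:2] for p in c])
    M=np.array([[95,235],[95,-235],[-95,-235],[-95,235]])/1e3
    Wc=W.mean(0); H=(M.T@(W-Wc)); yaw=np.arctan2(H[0,1]-H[1,0],H[0,0]+H[1,1])
    R=np.array([[np.cos(yaw),-np.sin(yaw)],[np.sin(yaw),np.cos(yaw)]])
    print('corners px',(c*1.5).round(1).tolist(),'res mm',((M@R.T+Wc-W)*1e3).round(1).tolist())
    return Wc,yaw,R
def b2w(B,p): return B[0]+B[2]@np.array(p)
def w2b(B,p): return B[2].T@(np.array(p)[:2]-B[0])
E
python3 - <<'E'
from m import *
import pickle
s=pickle.load(open('top.pkl','rb')); B=board(s); print(B[0],B[1])
hsv=cv2.cvtColor(np.array(s['pixels']),cv2.COLOR_BGR2HSV)
for nm,(u,v),z in(('mould',(418,306),.060),('slide',(300,275),.069)):
    print(nm,hsv[int(v/1.5),int(u/1.5)])
m=((hsv[...,2]<120)&(hsv[...,1]>110)&((hsv[...,0]<14)|(hsv[...,0]>170))).astype(np.uint8)
m[:, :]*= 1
n,l,st,ce=cv2.connectedComponentsWithStats(m)
for i in range(1,n):
    if st[i,4]>60 and 150<ce[i][0]<360 and 150<ce[i][1]<280:
        cn=np.argwhere(l==i)[:,::-1]
        r=cv2.minAreaRect(cn.astype(np.float32)); 
        for z in(.060,.069): print(st[i],ce[i],z,[ (w2b(B,onz(s,*p,z))*1e3).round(1).tolist() for p in cv2.boxPoints(r)])
im=np.array(s['pixels'])[145:280,145:365]
k=3.6; im=cv2.resize(im,None,fx=k,fy=k,interpolation=cv2.INTER_CUBIC)
def mark(p,z,c):
    q=proj(s,[*b2w(B,np.array(p)/1e3),z]); q=((q-[145,145]+.5)*k).astype(int); cv2.circle(im,tuple(map(int,q)),3,c,-1)
for p in((95,235),(95,-235),(-95,-235),(-95,235)):mark(p,.018,(0,0,255))
for y in(-210,190):mark((52,y),.036,(255,0,0));mark((70,y),.036,(255,0,0))
mark((-45,118),.032,(0,255,0))
for y in(161,233):mark((-70,y),.041,(255,255,0))
cv2.imwrite('pics/ov.png',im)
E
```

```text
corners px [[254.3000030517578, 227.6999969482422], [539.0999755859375, 294.20001220703125], [513.7000122070312, 407.5], [231.0, 345.0]] res mm [[-2.6, -2.2], [2.0, -0.2], [-1.2, -0.6], [1.7, 3.0]]
[ 0.44951303 -0.023807  ] -0.23255365044987522
mould [ 10 137  80]
slide [ 13 130 133]
[253 192  52  26 811] [278.75339088 204.297164  ] 0.06 [[10.5, 12.5], [49.2, 12.3], [48.5, -106.2], [9.9, -105.8]]
[253 192  52  26 811] [278.75339088 204.297164  ] 0.069 [[10.4, 12.5], [48.7, 12.3], [48.1, -105.2], [9.8, -104.9]]
[300 245  36   8 154] [317.44155844 248.27272727] 0.06 [[-60.4, -116.6], [-50.5, -115.4], [-40.5, -197.4], [-50.3, -198.5]]
[300 245  36   8 154] [317.44155844 248.27272727] 0.069 [[-59.8, -115.5], [-50.1, -114.4], [-40.1, -195.7], [-49.9, -196.8]]
```

View pics/ov.png

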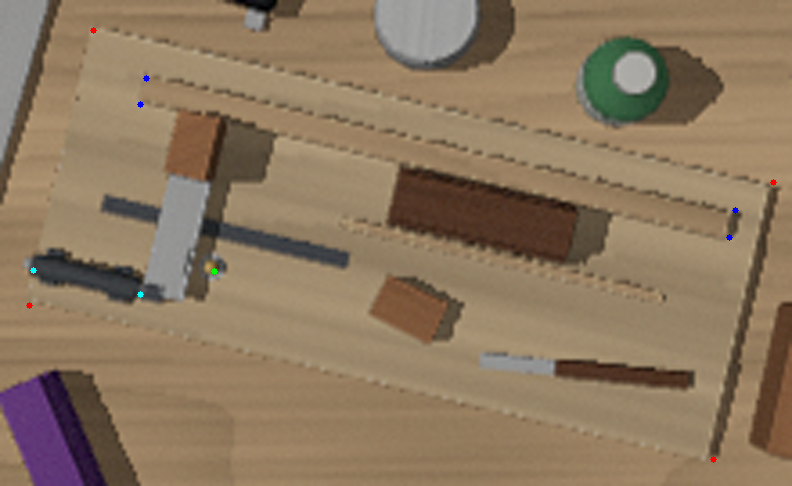

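The overlay lies on the board's edges, fence and pin to about 2 mm. The slide's wooden top is at about crop (192,143). The moulding runs from y = -106 to +13 mm in the board frame, in the trough. Next: the slide's edges and the way to a point behind its rear.

```bash
python3 - <<'E'
from m import *
import pickle
s=pickle.load(open('top.pkl','rb')); B=board(s)
im=np.array(s['pixels'])
# profile along board y at top height, x=20..40
for z in(.069,):
  ys=np.arange(100,200,3)
  pr=[]
  for y in ys:
    q=[proj(s,[*b2w(B,(x/1e3,y/1e3)),z]) for x in(22,28,34,40)]
    pr.append(np.mean([cv2.getRectSubPix(im,(1,1),tuple(map(float,p)))[0,0] for p in q],0).round().astype(int).tolist())
  for y,p in zip(ys,pr): print(y,p)
st=bot.get_state(); yaw=1.5708+B[1]
R=np.array([[np.cos(yaw),-np.sin(yaw)],[np.sin(yaw),np.cos(yaw)]])
print('TCP board',w2b(B,st['position'])*1e3)
E
```

```text
corners px [[254.3000030517578, 227.6999969482422], [539.0999755859375, 294.20001220703125], [513.7000122070312, 407.5], [231.0, 345.0]] res mm [[-2.6, -2.2], [2.0, -0.2], [-1.2, -0.6], [1.7, 3.0]]
100 [57, 74, 86]
103 [58, 74, 87]
106 [58, 76, 88]
109 [58, 75, 88]
112 [58, 75, 88]
115 [57, 74, 87]
118 [57, 75, 88]
121 [57, 74, 86]
124 [57, 74, 87]
127 [44, 57, 72]
130 [22, 34, 53]
133 [45, 66, 98]
136 [62, 92, 132]
139 [61, 90, 130]
142 [60, 90, 130]
145 [61, 90, 130]
148 [62, 90, 130]
151 [62, 91, 131]
154 [61, 90, 130]
157 [62, 91, 132]
160 [85, 114, 144]
163 [112, 140, 159]
166 [110, 139, 159]
169 [110, 139, 159]
172 [109, 138, 159]
175 [109, 138, 158]
178 [110, 138, 158]
181 [108, 137, 158]
184 [109, 138, 157]
187 [108, 138, 158]
190 [108, 138, 158]
193 [108, 138, 158]
196 [108, 138, 159]
199 [110, 139, 159]
TCP board [-104.16792245 -575.07237782]
```

>>> play_rows(claw=0, delta_pos=[[0,0,0],[0,0,0],[0,0,0],[0,0,0],[0,0,0],[0,0,0],[0.055,0.0096,0],[0.055,0.0096,0],[0.055,0.0096,0],[0.055,0.0096,0],[0.055,0.0096,0],[0.055,0.0096,0],[0.055,0.0096,0],[0.055,0.0096,0],[0.055,0.0096,0],[0.055,0.0096,0],[0.055,0.0096,0],[0.055,0.0096,0],[0.055,0.0096,0],[0.055,0.0096,0]], rotation=[[0,0,-9.27],[0,0,-9.27],[0,0,-9.27],[0,0,-9.27],[0,0,-9.27],[0,0,-9.27],[0,0,0],[0,0,0],[0,0,0],[0,0,0],[0,0,0],[0,0,0],[0,0,0],[0,0,0],[0,0,0],[0,0,0],[0,0,0],[0,0,0],[0,0,0],[0,0,0]])

```text
t: 2.6
position: [0.524, 0.1604, 0.2293]
eef_rot: [-3.141, 0.0, 1.339]
force: [1.0, -1.1, 0.3]
gripper_width: 0.005
grasp_force: 0.0
```

```bash
cat > st.py <<'E'
from m import *
B=(np.array([0.44951303,-0.023807]),-0.23255365,np.array([[np.cos(.23255365),np.sin(.23255365)],[-np.sin(.23255365),np.cos(.23255365)]]))
def st():
    s=bot.get_state(); print('t',s['t'],'board mm',(w2b(B,s['position'])*1e3).round(1),'z',s['position'][2].round(4),'rot',s['eef_rot'].round(4),'F board',(B[2].T@s['force'][:2]).round(2),s['force'][2].round(2),'w',s['gripper_width'])
if __name__=='__main__': st()
E
python3 st.py
```

```text
t 2.6 board mm [ 30.1 196.4] z 0.2293 rot [-3.1413e+00  3.0000e-04  1.3388e+00] F board [ 1.24 -0.89] 0.33 w 0.0047422673788032966
```

>>> play_rows(delta_pos=[[0,0,0.045],[0,0,0.045],[0,0,0.045],[0,0,0.039],[0,0,0]], rotation=[[0,0,0],[0,0,0],[0,0,0],[0,0,0],[0,0,0]])

```text
t: 3.22
position: [0.5201, 0.1578, 0.0517]
eef_rot: [-3.134, 0.003, 1.339]
force: [-0.3, 0.8, -0.0]
gripper_width: 0.004
grasp_force: 0.0
```

```bash
python3 st.py; python3 - <<'E'
from h import *
for n,(a,b,c,d) in(("top",(130,130,150,260)),("wrist",(0,0,384,512))):
    s=snapshot(n);im=np.array(s['pixels']); 
    if n=="top": im=im[130:290,130:370]; im=cv2.resize(im,None,fx=2,fy=2)
    else: im=cv2.resize(im,(427,320))
    cv2.imwrite(f'pics/{n}1.png',im)
a=cv2.imread('pics/top1.png');b=cv2.imread('pics/wrist1.png')
cv2.imwrite('pics/c1.png',cv2.hconcat([cv2.resize(a,(400,320)),cv2.resize(b,(400,320))]))
E
```

```text
t 3.225 board mm [ 26.9 193. ] z 0.0517 rot [-3.1341  0.0035  1.3386] F board [-0.44  0.68] -0.02 w 0.0035982842568785373
```

View pics/c1.png

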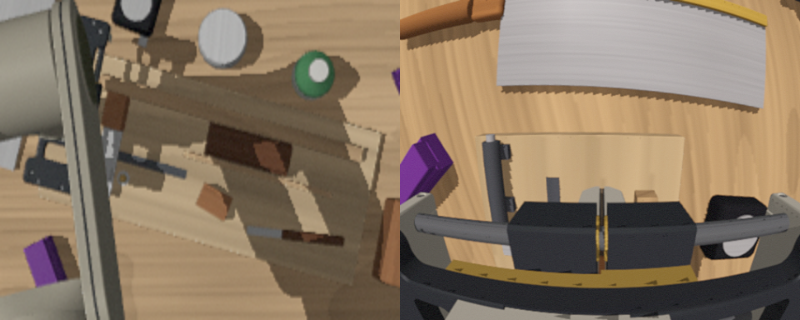

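The picture shows the fingers behind the slide block, which is visible at (115,110), with nothing touched. I'll close in slowly to find contact.

>>> play_rows(delta_pos=[[-0.009,0.002,-0.002],[-0.009,0,0],[0,0,0],[0,0,0]], rotation=[[0,0,0],[0,0,0],[0,0,0],[0,0,0]])

```text
t: 3.82
position: [0.5218, 0.1404, 0.0581]
eef_rot: [3.141, -0.0, 1.338]
force: [0.7, -0.2, 0.9]
gripper_width: 0.007
grasp_force: 0.0
```

```bash
python3 st.py
```

```text
t 3.825 board mm [ 32.5 176.5] z 0.0581 rot [ 3.141e+00 -4.000e-04  1.338e+00] F board [ 0.68 -0.  ] 0.92 w 0.00658523228967524
```

>>> play_rows(delta_pos=[[-0.004,0,0],[-0.004,0,0],[-0.004,0,0],[-0.004,0,0],[0,0,0],[0,0,0]], rotation=[[0,0,0],[0,0,0],[0,0,0],[0,0,0],[0,0,0],[0,0,0]])

```text
t: 4.58
position: [0.5177, 0.125, 0.0575]
eef_rot: [-3.141, 0.0, 1.338]
force: [-0.2, 2.7, -1.2]
gripper_width: 0.004
grasp_force: 1.6
```

```bash
python3 st.py
```

```text
t 4.575 board mm [ 32.  160.5] z 0.0575 rot [-3.1412e+00  1.0000e-04  1.3385e+00] F board [-0.82  2.63] -1.19 w 0.004217014931400165
```

>>> play_rows(delta_pos=[[-0.006,0,0],[-0.006,0,0],[-0.006,0,0],[-0.006,0,0],[-0.006,0,0],[-0.006,0,0],[-0.006,0,0],[-0.006,0,0],[-0.006,0,0],[-0.002,0,0],[0,0,0],[0,0,0],[0,0,0],[0,0,0]], rotation=[[0,0,0],[0,0,0],[0,0,0],[0,0,0],[0,0,0],[0,0,0],[0,0,0],[0,0,0],[0,0,0],[0,0,0],[0,0,0],[0,0,0],[0,0,0],[0,0,0]])

```text
t: 6.32
position: [0.5045, 0.0714, 0.0575]
eef_rot: [-3.14, -0.001, 1.339]
force: [-1.2, 8.0, 0.6]
gripper_width: 0.002
grasp_force: 3.5
```

```bash
python3 st.py; python3 - <<'E'
from h import *
s=snapshot("top");im=np.array(s['pixels'])[130:290,130:370]
t=snapshot("scene");im2=np.array(t['pixels'])[140:260,160:360]
cv2.imwrite('pics/c2.png',cv2.hconcat([cv2.resize(im,(400,267)),cv2.resize(im2,(400,267))]))
E
```

```text
t 6.325 board mm [ 31.5 105.3] z 0.0575 rot [-3.1402e+00 -1.1000e-03  1.3388e+00] F board [-2.97  7.55] 0.59 w 0.0023295726677920498
```

View pics/c2.png

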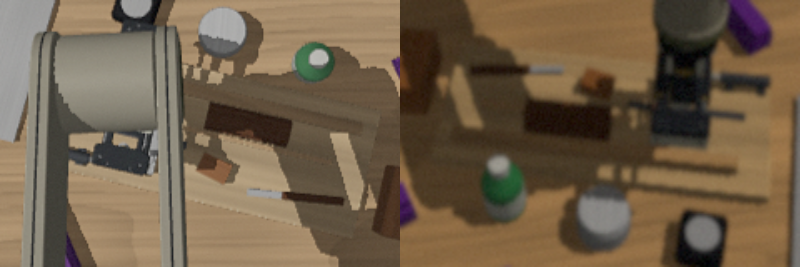

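The arm hides the slide. The steel plate's edge shows at (153,150), and the moulding and bystanders are unmoved. The push force of about 7.5 N fits a travel of about 63 mm. Now I'll retreat so the slide can catch.

>>> play_rows(delta_pos=[[0.005,0,0],[0.005,0,0],[0.005,0,0],[0.005,0,0],[0.006,0,0],[0.008,0,0],[0.01,0,0],[0.01,0,0],[0,0,-0.03],[0,0,-0.05],[0,0,-0.05],[0.05,-0.03,0],[0.05,-0.03,0],[0.05,-0.03,0],[0,0,0]], rotation=[[0,0,0],[0,0,0],[0,0,0],[0,0,0],[0,0,0],[0,0,0],[0,0,0],[0,0,0],[0,0,0],[0,0,0],[0,0,0],[0,0,0],[0,0,0],[0,0,0],[0,0,0]])

```text
t: 8.3
position: [0.4626, 0.2936, 0.1876]
eef_rot: [-3.141, -0.001, 1.344]
force: [-0.5, 0.2, -0.5]
gripper_width: 0.01
grasp_force: 0.0
```

```bash
python3 st.py; python3 - <<'E'
from h import *
s=snapshot("top");im=np.array(s['pixels'])[130:290,130:370]
t=snapshot("scene");im2=np.array(t['pixels'])[140:260,160:360]
cv2.imwrite('pics/c3.png',cv2.hconcat([cv2.resize(im,(400,267)),cv2.resize(im2,(400,267))]))
E
```

```text
t 8.3 board mm [-60.4 311.8] z 0.1876 rot [-3.141e+00 -8.000e-04  1.344e+00] F board [-0.56  0.06] -0.55 w 0.009548434898173088
```

View pics/c3.png

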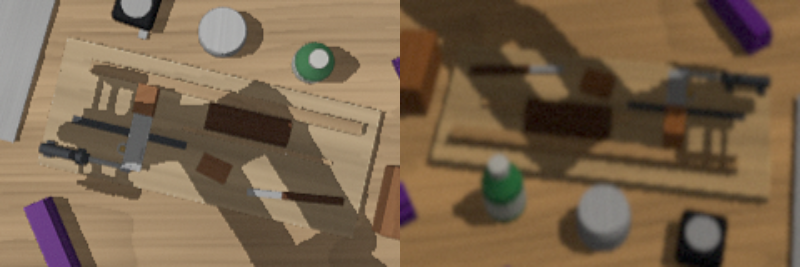

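The slide now sits at about (146,97), moved along the trough and held, so it looks latched. The moulding and bystanders haven't moved. I'll confirm with a profile.

```bash
python3 - <<'E'
from st import *
s=snapshot("top"); im=np.array(s['pixels'])
f=lambda x,y,z: cv2.getRectSubPix(im,(1,1),tuple(map(float,proj(s,[*b2w(B,(x/1e3,y/1e3)),z]))))[0,0].astype(float)
for z,a,b,xs in((.069,70,135,(22,30,38)),(.060,-125,30,(22,30,38))):
    ys=np.arange(a,b,1.); p=np.array([np.mean([f(x,y,z) for x in xs],0)@[1,1,1] for y in ys]); g=np.diff(p)
    k=np.argsort(-abs(g))[:8]; print(z,sorted((ys[i]+.5,g[i].round()) for i in k))
E
```

```text
0.069 [(np.float64(83.5), np.float64(-26.0)), (np.float64(84.5), np.float64(-37.0)), (np.float64(85.5), np.float64(-28.0)), (np.float64(88.5), np.float64(28.0)), (np.float64(89.5), np.float64(22.0)), (np.float64(116.5), np.float64(25.0)), (np.float64(117.5), np.float64(73.0)), (np.float64(118.5), np.float64(68.0))]
0.06 [(np.float64(-108.5), np.float64(-16.0)), (np.float64(-107.5), np.float64(-27.0)), (np.float64(-106.5), np.float64(-44.0)), (np.float64(-105.5), np.float64(-42.0)), (np.float64(-104.5), np.float64(-16.0)), (np.float64(12.5), np.float64(36.0)), (np.float64(13.5), np.float64(55.0)), (np.float64(14.5), np.float64(37.0))]
```

>>> play_rows(delta_pos=[[-0.05,0.01,0],[-0.05,0.01,0],[-0.05,0.01,0],[-0.05,0.01,0],[-0.05,0.01,0],[-0.05,0.01,0],[-0.05,0.01,0],[-0.05,0.01,0],[-0.057,0.01,0],[0,0,0],[0,0,0]], rotation=[[0,0,0],[0,0,0],[0,0,0],[0,0,0],[0,0,0],[0,0,0],[0,0,0],[0,0,0],[0,0,0],[0,0,0],[0,0,0]])

```text
t: 9.82
position: [0.4462, -0.1765, 0.1875]
eef_rot: [-3.141, -0.0, 1.336]
force: [0.5, 0.8, -0.1]
gripper_width: 0.008
grasp_force: 0.0
```

```bash
python3 st.py
```

```text
t 9.825 board mm [  31.9 -149.3] z 0.1875 rot [-3.1411e+00 -4.0000e-04  1.3356e+00] F board [0.29 0.85] -0.06 w 0.00758223412499454
```

Latched: the slide spans y = 88.5 to 116.5 mm, a travel of about 45. The gap to the moulding is about 75 mm.

>>> play_rows(delta_pos=[[0,-0.002,0.045],[0,0,0.045],[0,0,0.03],[0,0,0.016],[0.008,0,0],[0.008,0,0],[0.006,0,0],[0,0,0],[0,0,0]], rotation=[[0,0,0],[0,0,0],[0,0,0],[0,0,0],[0,0,0],[0,0,0],[0,0,0],[0,0,0],[0,0,0]])

```text
t: 10.95
position: [0.4502, -0.154, 0.0521]
eef_rot: [3.141, 0.0, 1.339]
force: [-0.3, 0.1, 0.0]
gripper_width: 0.006
grasp_force: 0.0
```

```bash
python3 st.py
```

```text
t 10.95 board mm [  30.7 -126.5] z 0.0521 rot [3.1408e+00 2.0000e-04 1.3388e+00] F board [-0.3   0.02] 0.05 w 0.006241365526214404
```

>>> play_rows(delta_pos=[[0.005,0,0],[0.005,0,0],[0.005,0,0],[0.005,0,0],[0.005,0,0],[0.005,0,0],[0.005,0,0],[0.005,0,0],[0.005,0,0],[0.005,0,0],[0.005,0,0],[0.005,0,0],[0.005,0,0],[0.005,0,0],[0.004,0,0],[0.003,0,0],[0,0,0],[0,0,0]], rotation=[[0,0,0],[0,0,0],[0,0,0],[0,0,0],[0,0,0],[0,0,0],[0,0,0],[0,0,0],[0,0,0],[0,0,0],[0,0,0],[0,0,0],[0,0,0],[0,0,0],[0,0,0],[0,0,0],[0,0,0],[0,0,0]])

```text
t: 13.2
position: [0.4677, -0.0789, 0.0517]
eef_rot: [3.142, -0.0, 1.339]
force: [0.7, 0.4, -0.4]
gripper_width: 0.006
grasp_force: 0.0
```

```bash
python3 st.py; python3 - <<'E'
from h import *
s=snapshot("top");im=np.array(s['pixels'])[130:290,130:370]
t=snapshot("scene");im2=np.array(t['pixels'])[140:260,160:360]
cv2.imwrite('pics/c4.png',cv2.hconcat([cv2.resize(im,(400,267)),cv2.resize(im2,(400,267))]))
E
```

```text
t 13.2 board mm [ 30.4 -49.5] z 0.0517 rot [ 3.1415e+00 -1.0000e-04  1.3385e+00] F board [0.59 0.54] -0.43 w 0.00582516531120516
```

View pics/c4.png

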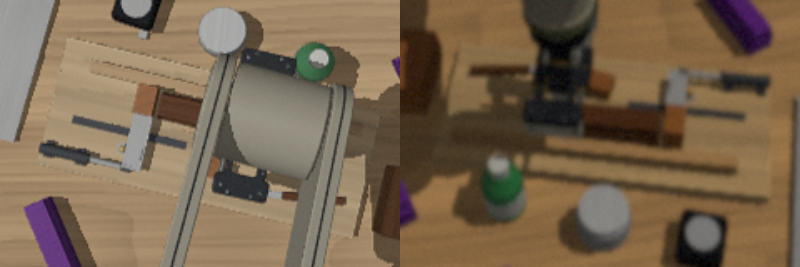

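The moulding follows well and is now close in front of the latched slide (top-view crop around x = 160). I'll do the last stretch slowly, feeling for contact.

>>> play_rows(delta_pos=[[0.002,0,0],[0.002,0,0],[0.002,0,0],[0,0,0],[0,0,0]], rotation=[[0,0,0],[0,0,0],[0,0,0],[0,0,0],[0,0,0]])

```text
t: 13.92
position: [0.469, -0.0729, 0.0516]
eef_rot: [-3.142, -0.0, 1.339]
force: [0.6, -0.2, 0.6]
gripper_width: 0.007
grasp_force: 0.0
```

>>> play_rows(delta_pos=[[0.001,0,0],[0.001,0,0],[0,0,0]], rotation=[[0,0,0],[0,0,0],[0,0,0]])

```text
t: 14.3
position: [0.4691, -0.072, 0.0516]
eef_rot: [-3.141, 0.002, 1.338]
force: [-2.3, -5.6, 0.5]
gripper_width: 0.001
grasp_force: 3.1
```

```bash
python3 st.py
```

```text
t 14.3 board mm [ 30.2 -42.4] z 0.0516 rot [-3.1413e+00  1.7000e-03  1.3385e+00] F board [-0.95 -6.02] 0.49 w 0.0009081412174168889
```

Contact: the force rose to 6 N. Now I'll withdraw and check.

>>> play_rows(delta_pos=[[-0.003,0,0],[-0.01,0,0],[-0.015,0,0],[-0.02,0,0],[0,0,-0.05],[0,0,-0.05],[0,0,-0.05],[-0.06,0,0],[-0.06,0,0],[-0.06,0,0],[-0.06,0,0],[-0.06,0,0],[0,0,0],[0,0,0]], rotation=[[0,0,0],[0,0,0],[0,0,0],[0,0,0],[0,0,0],[0,0,0],[0,0,0],[0,0,0],[0,0,0],[0,0,0],[0,0,0],[0,0,0],[0,0,0],[0,0,0]])

```text
t: 16.05
position: [0.3887, -0.41, 0.2012]
eef_rot: [-3.141, -0.001, 1.337]
force: [0.3, 0.7, 1.0]
gripper_width: 0.003
grasp_force: 0.0
```

```bash
python3 - <<'E'
from st import *
st()
s=snapshot("top"); im=np.array(s['pixels'])
f=lambda x,y,z: cv2.getRectSubPix(im,(1,1),tuple(map(float,proj(s,[*b2w(B,(x/1e3,y/1e3)),z]))))[0,0].astype(float)
for z,a,b,xs in((.069,75,135,(22,30,38)),(.060,-60,95,(22,30,38))):
    ys=np.arange(a,b,1.); p=np.array([np.mean([f(x,y,z) for x in xs],0)@[1,1,1] for y in ys]); g=np.diff(p)
    k=np.argsort(-abs(g))[:7]; print(z,sorted((float(ys[i]+.5),float(g[i].round())) for i in k))
a=im[150:250,150:300]
t=snapshot("scene");im2=np.array(t['pixels'])[150:230,240:360]
cv2.imwrite('pics/c5.png',cv2.hconcat([cv2.resize(a,(400,267),interpolation=3),cv2.resize(im2,(400,267),interpolation=3)]))
E
```

```text
t 16.05 board mm [  29.8 -389.8] z 0.2012 rot [-3.1411e+00 -9.0000e-04  1.3372e+00] F board [0.17 0.74] 0.96 w 0.0029716575450074957
0.069 [(80.5, -27.0), (86.5, 36.0), (87.5, 48.0), (88.5, 54.0), (89.5, 37.0), (115.5, 36.0), (116.5, 32.0)]
0.06 [(-56.5, -67.0), (-55.5, -71.0), (81.5, -29.0), (87.5, 41.0), (88.5, 50.0), (89.5, 49.0), (90.5, 33.0)]
```

View pics/c5.png

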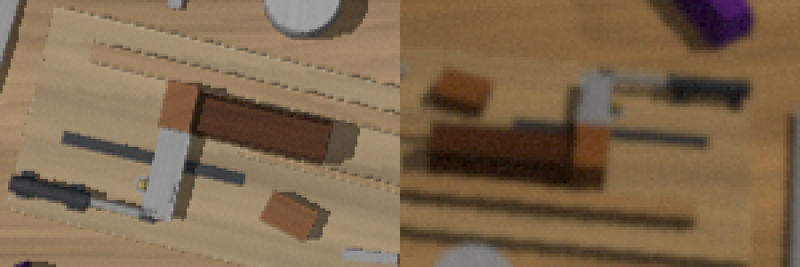

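The picture shows the moulding's end against the slide's face at (197,110) with no gap showing. The brass pin is up behind the plate at (143,183), and the arm is clear.

```bash
python3 -c "
from station import sign_off
print(sign_off())"
```

```text
the job is handed in; nothing more can be done
None
```

The job is handed in: the stop slide caught on its pin at about 45 mm, the moulding was pushed up against it until the force rose to about 6 N, and the arm was withdrawn clear at 16 s of the 54 s allowed. The last pictures showed no gap at the stop; I moved no bystanders.

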